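Slide a copper disc into the jig plate and press it home

ROBOT

A 7-joint arm with a two-finger parallel gripper is mounted at the origin on the work surface. World frame = base frame: x ahead of the robot, y to its left, z up, the work surface at z = 0. Lengths are in mm, angles in rad, forces in N, time in s.
With the tool pointing down it reaches from about 400 to 900 mm from the base axis. Payload 5.5 kg.
Tool frame: the origin (TCP) lies midway between the tips of the shut fingers; the grasp point (between the pads) lies 19 mm behind it; x points along the fingers, y is the direction in which the jaws open and shut, and the axes are right-handed (so a half turn about x gives the same grasp; the last joint's range is limited). The gripper opens to 85 mm and grips with 20 to 120 N. Pads are 22 mm wide; open, the fingers measure 114 mm over their backs; the gripper's body (76 mm by 85 mm) begins 54 mm behind the grasp point. The pads swing forward as they close: fully open they stand 13 mm farther back than shut.
Start: joints at [1.447, 0.501, -0.427, 1.55, 0.221, 1.138, -0.21], TCP at [245.23, -601.965, 231.31] pointing down, gripper open.
Joint ranges: [-2.88, 2.88], [-0.31, 2.03], [-1.54, 1.56], [0.2, 2.42], [-1.41, 4.55], [0.19, 2.02], [-2.57, 2.57]. Speed limits (rad/s): [2.57, 2.57, 3.14, 3.14, 3.14, 3.14, 3.14].

INTERFACE

Orientations are given as a 3x3 rotation matrix whose columns are the frame's x, y, z axes.
In Python, from cell import * gives the robot as it stands.
- The arm moves only by the tool servo_tool, never from a script. Its argument "moves" is a list of rows, each a list of 7 numbers: the finger opening in mm, from 0 to 85.4, then the shift along the world's x, y, z in mm, then the turn, a rotation vector about the world's x, y, z in rad. In form: [[claw, tx, ty, tz, ax, ay, az], ...]. A call has 1 to 8 rows; each row is the pose to reach, as a shift and turn from the pose measured when the call began; what a row does not reach only later rows make up. A row lasts 1/10 s, in which the tool goes at most 50 mm and 8.59 degrees, less where a joint would pass 70% of its speed; a pose out of reach is approached as far as the arm can. A call with a gripper value outside its range is refused whole. The fingers move at their own pace and stop on an object; "newtons" is the grip in N (left out, the last holds). Time passes only in rows, so rows that repeat a pose let the fingers close. It gives the time, the measured TCP pose, the force and the opening at its end, in the units of the state.
- sense(): the state, without advancing time (a new reading comes with each control period).
- get_image(name): name is "side" or "top" or "wrist"; returns a dict with "color" (384x512x3 uint8, red, green, blue), "vfov" (degrees; the focal length in pixels is half the picture's height over the tangent of half this angle, whatever the lens; pixels are square), "cx", "cy" (the principal point, pixels), "k1" (the pictures are not rectified: a ray, as slopes to the right and down, at radius r is drawn at 1 + k1 r^2 times it, then the intrinsics apply), "cam_to_world" (4x4, takes a point from camera to world coordinates). Camera axes: x right, y up, looking along -z (the intrinsics and any distortion apply to the point x, -y, -z); pixel columns grow to the right and rows downward; lengths in mm; the calibration is good to about 2 mm. A picture is of the moment at which its call begins. There is no depth.
- close_job(): hands the job in, once; it reports no verdict.
Trained networks look in a picture, given as the dict that the camera call returned (one of the last four; its "shot" number tells which), for a name from the list of things; names that differ only in an ending like _2 or _b are one class to them, and where a whole thing is asked for, a point or a joint stands for the part that bears it (a point fixed in the world has none). Each returns a list of dicts, best first, with "p" (0 to 1); they miss things now and then, are a little off and sometimes report something else, mostly with a low value. They report only what shows in the picture. A call takes as long as a camera call. They do not tell look-alikes from the thing itself.
- look_for(target, picture): "centre" ([x, y, z] in mm, in the coordinates of the camera as it stood for that picture, good to about 4 mm: the middle of the surface that is visible of it).
- masks_of(target, picture): "mask" (384x512 bool, what is visible of it).
The state is a dict: "time": time; "joint_pos": joint angles; "dq": joint speeds; "joint_torque": joint torques, N m; "tcp_pos": TCP position; "eef_rot": TCP orientation; "force": force on the tool from outside, world axes, zero at the start; "wrist_torque": the same for the moment, N m; "finger_gap": finger opening in mm.
Only numpy, scipy, OpenCV 4.12 (cv2) and the standard library are available. Lean on these libraries where they do the work, as an engineer would, in place of code of your own. Each camera call takes 0.05 s, during which the arm holds its last target.

TASK

Pick up the larger of the two copper discs from the felt mat and lay it flat on the end of the aluminium jig plate that is on the robot's right, well clear of the pocket, letting go of it there. Then, without lifting it again, slide it along the plate until it drops into the round pocket by itself, and gently press it down until the pad under it is fully home. Leave everything else on the bench where it is.

Things in the scene. Friction and masses are not known exactly. Their poses are not given: they have to be found in the camera images.
- disc: The larger copper disc: plain flat disc 56 mm in diameter, 12 mm thick, 0.2 to 0.35 kg. Lies flat on the felt mat. Origin: centre of its underside, z up.
- bed: The plate bed, fixed to the bench: a dark steel base 130 mm wide (its x) and 300 mm long (its y). Origin: centre of its underside, on the bench. Its y axis runs along its length to the robot's left; negative y is the right-hand end. Two low side rails at x = 55 to 65 mm either side, tops at z = 16 mm. Pushing or pressing the disc on it with over 35 N spoils the disc.
- lead_in (a point): Point on the bed's centreline at y = -65 mm, z = 20 mm (the jig plate's top), axes as the bed's: centre of the right-hand part of the plate that is always whole and flat (y = -90 to -35 mm). Lay the disc here.
- plate_top (a point): Point over the bed's middle (x = y = 0, z = 20 mm), on the top of the smooth aluminium jig plate, 108 mm wide, 250 long, 14 thick. The plate is clamped at a new place along the rails each time, not measured, its middle within 25 mm of here in y. Its one round pocket, 60 mm across, lies on the centreline x = 0, 40 mm in +y from the plate's middle: 15 to 65 mm from here.
- stop_end (a point): Far (left) end of the bed's centreline, y = 150 mm, z = 20 mm: slide the disc towards it. Over the pocket the disc falls 4 mm by its own weight onto the pad and stands 8 mm proud; the pocket's wall then stops it, felt as a sharp rise of force over the 1 to 4 N of sliding friction. With the pad home it stands 4 mm proud.
- pad (a joint): Travel (m) of the black rubber lift-out pad, 57 mm across, that is the floor of the pocket: about 0 = up, its top 4 mm below the plate's top; 0.004 = fully home on its stop, its top 8 mm below. It is held by friction, stays where it is left, and takes about 9 N (less the disc's weight) to push down; then it meets a hard stop.
- small_disc: The smaller copper disc, 42 mm in diameter, 12 mm thick, on the same mat; leave it. Origin: centre of its underside.
- mat: Fixed grey felt mat, 130 (x) by 210 (y) mm, 6 mm thick; the two discs lie flat on it about 96 mm apart along its y, either one on either side. Origin: centre of its underside on the bench.
- polish: Yellow polish bottle, 60 mm across, 160 mm tall, standing; leave it. Origin: centre of its underside.
- ink_tin: Ink tin, 84 mm across, 60 mm tall; leave it. Origin: centre of its underside.
- ink_knife: Ink knife (spatula) lying on the bench; leave it. Origin: near its middle, underside.
- brayer: Rubber ink roller with a wooden handle, lying on the bench, 36 mm high; leave it. Origin: under the roller's middle.
- muller: Glass muller with a 70 mm foot, 108 mm tall; leave it. Origin: centre of its underside.
- square_plate: Bare copper plate, 70 by 90 by 5 mm, flat on the bench; leave it. Origin: centre of its underside.
Mind the look-alikes: they are no part of the job. What is shaped like the disc but pink or turquoise is not meant.

How it is judged:
By the outcome, as a careful person would: the job done as asked, in the order asked, and still so for the second after the job is handed in, with the robot touching nothing.
It also fails if it takes over 72 s, if anything falls off the work surface, if the arm or the gripper's body presses on something with over 40 N, if the wrist force passes 120 N, or if a joint passes its speed limit or range.

## Working session

There is one attempt and no reset: what is moved stays moved. The work goes in short steps, Python scripts to look and compute and a tool call to move; the robot and the scene stay as the last step left them, time stands still between calls to the robot, and variables do not carry over. Pictures are saved under pics/ and viewed, and the job is handed in when it is done.

Besides the shell and the picture viewer there is one more tool, called after ">>>" by a JSON object that holds its "name" and its "arguments". servo_tool: Moves the arm, as the interface text tells. Its arguments: {"type":"object","properties":{"moves":{"type":"array","items":{"type":"array","items":{"type":"number"}}},"newtons":{"type":"number"}},"required":["moves"]}

```bash
ls; mkdir -p pics; cat > h.py <<'E'
from cell import *
import numpy as np, cv2
def save(im,name): cv2.imwrite('pics/'+name,im['color'][:,:,::-1])
def world(im,p): 
    T=np.array(im['cam_to_world']); return (T@np.array([*p,1]))[:3]
def ray(im,u,v):
    f=192/np.tan(np.radians(im['vfov'])/2)
    xd,yd=(u-im['cx'])/f,(v-im['cy'])/f
    x,y=xd,yd
    for _ in range(30):
        r2=x*x+y*y; x,y=xd/(1+im['k1']*r2),yd/(1+im['k1']*r2)
    T=np.array(im['cam_to_world']); return T[:3,3],T[:3,:3]@np.array([x,-y,-1])
def atz(im,u,v,z):
    o,d=ray(im,u,v); return o+d*(z-o[2])/d[2]
def proj(im,P):
    T=np.array(im['cam_to_world']); c=np.linalg.inv(T)@np.array([*P,1])
    f=192/np.tan(np.radians(im['vfov'])/2)
    x,y=c[0]/-c[2],-c[1]/-c[2]; s=1+im['k1']*(x*x+y*y)
    return np.array([im['cx']+f*x*s, im['cy']+f*y*s])
E
python3 - <<'E'
from h import *
for n in ['top','side','wrist']:
    im=get_image(n); save(im,n+'0.png'); print(n,im['vfov'],im['cx'],im['cy'],im['k1'],np.round(im['cam_to_world'],3).tolist())
    for t in ['disc','small_disc','bed','pad','mat','polish']:
        r=look_for(t,im)
        print(t,[(round(d['p'],2),np.round(world(im,d['centre']),0).tolist()) for d in r[:4]])
print(sense())
E
```

```text
pics
top 57.00203354251982 258.1573443703935 199.05754175937201 -0.05114783979852291 [[-0.0, 0.982, -0.187, 380.306], [-1.0, -0.0, 0.001, -7.799], [0.001, 0.187, 0.982, 905.132], [0.0, 0.0, 0.0, 1.0]]
disc [(0.9, [628.0, -273.0, 10.0]), (0.76, [508.0, -317.0, 18.0]), (0.64, [565.0, -437.0, 7.0]), (0.59, [350.0, -290.0, 6.0])]
small_disc [(0.63, [478.0, -218.0, 21.0])]
bed [(0.64, [553.0, 63.0, 20.0])]
pad [(0.92, [558.0, 123.0, 16.0])]
mat [(0.84, [480.0, -263.0, 8.0]), (0.75, [559.0, 63.0, 22.0])]
polish [(0.82, [716.0, -218.0, 102.0])]
side 49.50726918312341 253.25035793269814 182.45606458860902 -0.05654503115005787 [[0.988, 0.118, -0.096, 441.115], [-0.151, 0.69, -0.708, -780.429], [-0.018, 0.714, 0.7, 808.694], [0.0, 0.0, 0.0, 1.0]]
disc [(0.98, [351.0, -293.0, 11.0]), (0.72, [506.0, -321.0, 14.0]), (0.57, [629.0, -273.0, 13.0])]
small_disc [(0.57, [476.0, -225.0, 21.0]), (0.47, [564.0, 37.0, 21.0])]
bed [(0.81, [564.0, 35.0, 20.0]), (0.52, [718.0, -251.0, 91.0])]
pad [(0.71, [564.0, 35.0, 21.0]), (0.65, [563.0, 127.0, 14.0])]
mat [(0.76, [486.0, -274.0, 9.0])]
polish [(0.93, [71
[... 416 characters left out ...]
': array([ 1.10170512e-03,  4.22393739e-04,  1.14427578e-03, -2.32794066e-03,
       -1.72010676e-03,  9.98441750e-05, -1.08178271e-03]), 'joint_torque': array([ 8.44145302e-05, -5.69387984e+01, -5.81023425e+00, -2.81335527e+01,
        1.26650077e-02,  1.82143056e-03,  3.72239626e-06]), 'tcp_pos': array([ 245.25020046, -601.96927543,  231.31569886]), 'eef_rot': array([[ 7.89932847e-05,  3.77269731e-01, -9.26103419e-01],
       [-2.39250666e-05, -9.26103421e-01, -3.77269734e-01],
       [-9.99999997e-01,  5.19588615e-05, -6.41297478e-05]]), 'force': array([-0.30744435,  0.08423108, -0.26366459]), 'wrist_torque': array([ 0.02481472, -0.03140139, -0.0351468 ]), 'finger_gap': 85.56692461086638}
```

View pics/top0.png

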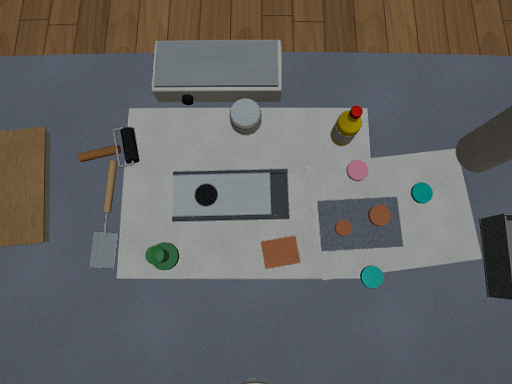

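View pics/side0.png

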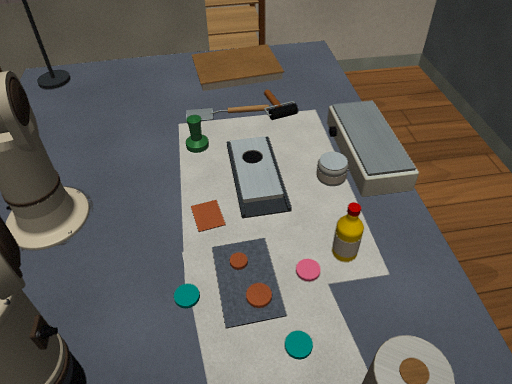

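The top view shows the larger copper disc at about (380,215) on the mat and the smaller one at (343,228). The plate bed spans (173–289, 170–220), with its pocket at (206,195). The pink and turquoise discs are decoys. Next I'll measure these precisely.

```bash
python3 - <<'E'
from h import *
for n,box in [('top',(368,200,394,230)),('side',(245,280,275,308))]:
    im=get_image(n)
    c=im['color'].astype(int); save(im,n+'1.png')
    x0,y0,x1,y1=box
    m=np.zeros(c.shape[:2],np.uint8); 
    s=c[y0:y1,x0:x1]; m[y0:y1,x0:x1]=((s[:,:,0]-s[:,:,2])>35)
    cn,_=cv2.findContours(m,cv2.RETR_EXTERNAL,cv2.CHAIN_APPROX_NONE); cc=max(cn,key=cv2.contourArea)
    (u,v),ax,an=cv2.fitEllipse(cc); print(n,'ellipse',u,v,ax,an,m.sum(), atz(im,u,v,18),'z12',atz(im,u,v,12))
    big=cv2.resize(im['color'][:,:,::-1][140:250,150:420] if n=='top' else im['color'][120:320,180:320,::-1],None,fx=2.9,fy=2.9,interpolation=cv2.INTER_CUBIC)
    cv2.imwrite('pics/%s_big.png'%n,big)
    for t in ['disc','bed','pad','plate_top','mat']:
        r=masks_of(t,im)
        for d in r[:4]:
            k=d['mask'].astype(np.uint8); M=cv2.moments(k,True)
            u,v=M['m10']/M['m00'],M['m01']/M['m00']
            cn,_=cv2.findContours(k,cv2.RETR_EXTERNAL,cv2.CHAIN_APPROX_NONE); cc=max(cn,key=cv2.contourArea)
            print(t,round(d['p'],2),int(M['m00']),(round(u,1),round(v,1)),np.round(atz(im,u,v,18),1),cv2.minAreaRect(cc))
E
```

```text
top ellipse 379.5086975097656 214.96380615234375 (20.354206085205078, 21.294570922851562) 121.77420806884766 370 [ 507.98585877 -318.03000126   18.        ] z12 [ 508.84940185 -320.12820879   12.        ]
disc 0.83 377 (356.6, 170.2) [ 626.  -265.2   18. ] ((356.7500305175781, 170.24998474121094), (21.21320343017578, 20.50609588623047), 45.0)
disc 0.8 348 (421.4, 193.0) [ 565.2 -431.9   18. ] ((421.0, 193.0), (20.0, 20.0), 90.0)
disc 0.8 362 (372.1, 276.7) [ 354.1 -290.2   18. ] ((372.25, 276.25), (21.92030906677246, 19.798988342285156), 45.0)
disc 0.78 352 (379.5, 214.9) [ 508.1 -317.9   18. ] ((379.5000305175781, 215.00003051757812), (20.124608993530273, 20.57182502746582), 63.43495178222656)
bed 0.94 5803 (230.4, 195.2) [559.3  62.4  18. ] ((230.0113525390625, 194.98809814453125), (50.614219665527344, 117.10787200927734), 88.66777801513672)
bed 0.22 1074 (116.4, 148.3) [686.4 366.9  18. ] ((107.01351928710938, 149.08108520507812), (39.620155334472656, 60.49882888793945), 80.53767395019531)
pad 0.86 386 (206.0, 195.2) [559.4 124.9  18. ] ((205.9000244140625, 195.30001831054688), (2
[... 734 characters left out ...]
, 26.0), 90.0)
disc 0.81 540 (185.8, 295.1) [ 354.4 -296.8   18. ] ((186.0, 295.0), (24.0, 26.0), 90.0)
disc 0.7 515 (258.8, 295.1) [ 509.  -321.4   18. ] ((258.5, 295.0), (24.0, 25.0), 90.0)
bed 0.84 3751 (257.4, 177.3) [563.4  38.   18. ] ((258.69024658203125, 175.88780212402344), (81.78617858886719, 50.985408782958984), 77.90524291992188)
pad 0.67 157 (252.7, 157.0) [563.3 124.4  18. ] ((252.5, 157.0), (10.0, 17.0), 90.0)
pad 0.21 512 (258.7, 294.6) [ 509.  -320.3   18. ] ((258.5, 295.0), (24.748737335205078, 24.748737335205078), 45.0)
plate_top 0.68 3673 (257.4, 177.3) [563.4  38.   18. ] ((257.79412841796875, 176.1764678955078), (83.18971252441406, 49.96233367919922), 75.96376037597656)
```

```bash
ls pics
```

```text
side0.png
side1.png
side_big.png
top0.png
top1.png
top_big.png
wrist0.png
```

View pics/top_big.png

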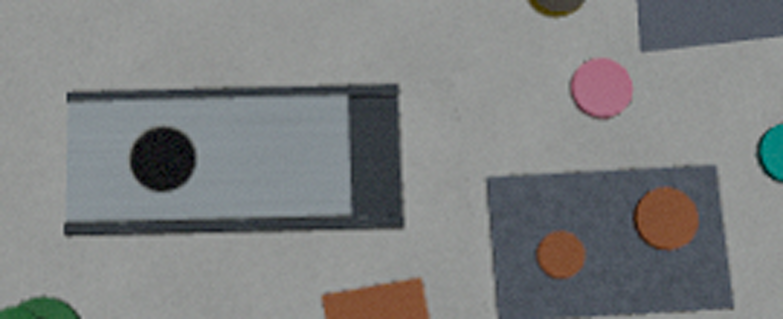

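View pics/side_big.png

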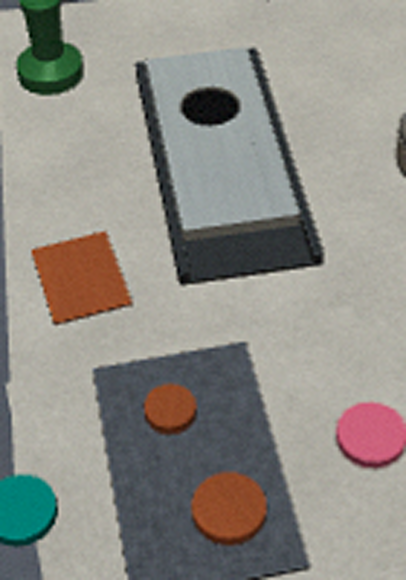

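```bash
python3 - <<'E'
from h import *
im=get_image('top')
P=lambda a,b,z: atz(im,150+a/2.9,140+b/2.9,z)
for nm,q in dict(FL=(67,92,16),FR=(398,85,16),NR=(403,228,16),NL=(65,236,16),pe1=(348,95,20),pe2=(352,217,20),poc=(163,159,20)).items(): print(nm,np.round(P(*q),1))
im=get_image('side')
P=lambda a,b,z: atz(im,180+a/2.9,120+b/2.9,z)
for nm,q in dict(FLtop=(254,48,16),FR=(321,262,16),NR=(183,282,8),NL=(139,63,16),pe1=(181,235,20),pe2=(300,213,20),poc=(210,106,20)).items(): print(nm,np.round(P(*q),1))
E
```

```text
FL [622.2 212.9  16. ]
FR [628.5 -84.5  16. ]
NR [499.2 -86.8  16. ]
NL [492.1 208.8  16. ]
pe1 [618.1 -39.4  20. ]
pe2 [508.3 -42.1  20. ]
poc [560.  124.1  20. ]
FLtop [623.  213.4  16. ]
FR [627.9 -94.3  16. ]
NR [506.1 -90.2   8. ]
NL [500.3 209.4  16. ]
pe1 [510.7 -45.3  20. ]
pe2 [620.9 -36.4  20. ]
poc [562.6 124.2  20. ]
```

>>> {"name": "servo_tool", "arguments": {"moves": [[75,25,25,0,0,0,-0.05],[75,60,65,0,0,0,-0.1],[75,95,105,-10,0,0,-0.15],[75,130,145,-25,0,0,-0.2],[75,165,180,-45,0,0,-0.25],[75,200,215,-65,0,0,-0.3],[75,235,250,-90,0,0,-0.34],[75,263,283,-110,0,0,-0.364]], "newtons": 30}}

```text
time: 2.55
tcp_pos: [496.3, -332.9, 130.3]
eef_rot: [[0.001, 0.021, -1.0], [-0.001, -1.0, -0.021], [-1.0, 0.001, -0.001]]
force: [0.8, -0.6, 0.3]
finger_gap: 75.3
```

```bash
python3 - <<'E'
from h import *
im=get_image('wrist'); save(im,'w1.png')
s=sense(); print(s['time'],s['tcp_pos'],s['eef_rot'],s['force'],s['finger_gap'],s['joint_pos'])
for t in ['disc']:
    for d in masks_of(t,im)[:4]:
        k=d['mask'].astype(np.uint8); M=cv2.moments(k,True); u,v=M['m10']/M['m00'],M['m01']/M['m00']
        print(d['p'],M['m00'],u,v,atz(im,u,v,17))
E
```

```text
2.6 [ 501.25607089 -321.93201587  127.16908775] [[ 0.00196928  0.03105533 -0.99951573]
 [ 0.00757748 -0.99948943 -0.03103959]
 [-0.99996935 -0.00751268 -0.0022036 ]] [ 4.66146777  6.19237288 -0.60036777] 75.2125380818171 [ 0.86031031  0.52986425 -0.43311138  1.77569024  0.26510158  0.89645899
 -1.22735775]
0.93 3623.0 188.42865028981507 29.74027049406569 [ 625.764946   -272.32589584   17.        ]
0.77 2800.0 245.2775 170.02535714285713 [ 509.03636177 -319.13499681   17.        ]
0.73 1791.0 221.13288665549973 300.17197096594083 [ 362.00847978 -293.21344024   17.        ]
0.59 3144.0 377.89472010178116 106.764631043257 [ 568.49226596 -434.07919468   17.        ]
```

View pics/w1.png

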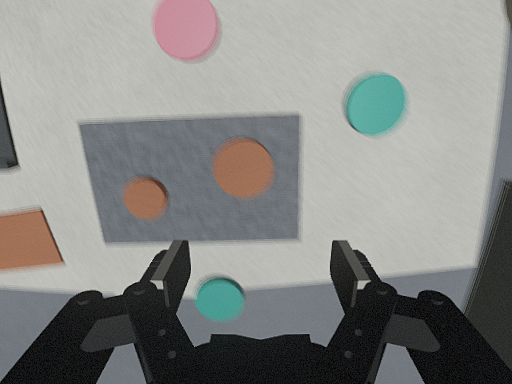

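The wrist view shows the larger disc at (245,168) and the smaller at (146,198), between the fingers' line. That agrees with (508.5, −319). I'll settle above it and descend.

>>> {"name": "servo_tool", "arguments": {"moves": [[72,7,2.5,-15,0,0,0],[72,7,2.5,-35,0,0,0],[72,7,2.5,-55,0,0,0],[72,7,2.5,-75,0,0,0],[72,7,2.5,-87,0,0,0],[72,7,2.5,-87,0,0,0],[72,7,2.5,-87,0,0,0]]}}

```text
time: 3.35
tcp_pos: [506.4, -321.9, 41.6]
eef_rot: [[0.0, 0.034, -0.999], [0.007, -0.999, -0.034], [-1.0, -0.007, -0.001]]
force: [0.6, -0.4, -0.4]
finger_gap: 72.2
```

```bash
python3 - <<'E'
from h import *
s=sense(); print(s['time'],s['tcp_pos'],s['eef_rot'],s['force'],s['finger_gap'],s['joint_pos'])
im=get_image('wrist'); save(im,'w2.png')
c=im['color'].astype(int); m=((c[:,:,0]-c[:,:,2])>35).astype(np.uint8)
for cc in cv2.findContours(m,cv2.RETR_EXTERNAL,cv2.CHAIN_APPROX_NONE)[0]:
    if cv2.contourArea(cc)>500:
        (u,v),ax,an=cv2.fitEllipse(cc); print(cv2.contourArea(cc),u,v,ax,atz(im,u,v,16),atz(im,u,v,18))
E
```

```text
3.35 [ 506.43256843 -321.93548111   41.64792471] [[ 3.93185869e-04  3.41287099e-02 -9.99417369e-01]
 [ 6.77781649e-03 -9.99394580e-01 -3.41252652e-02]
 [-9.99976953e-01 -6.76044995e-03 -6.24265959e-04]] [ 0.55381235 -0.37313662 -0.40941939] 72.16931894769047 [ 0.8148982   0.6552647  -0.38436817  1.80080375  0.33158859  0.75263235
 -1.27899521]
2734.0 119.22924041748047 256.6402282714844 (56.44138717651367, 61.87589645385742) [ 477.94450218 -225.62690605   16.        ] [ 479.24286095 -226.74602758   18.        ]
5494.5 256.53759765625 220.20074462890625 (82.17241668701172, 85.2086181640625) [ 509.36606825 -319.32393674   16.        ] [ 510.29194282 -319.33233506   18.        ]
5287.0 174.251220703125 27.776630401611328 (69.40483093261719, 106.40531158447266) [ 619.67497545 -272.0392117    16.        ] [ 619.29320278 -272.60814263   18.        ]
```

View pics/w2.png

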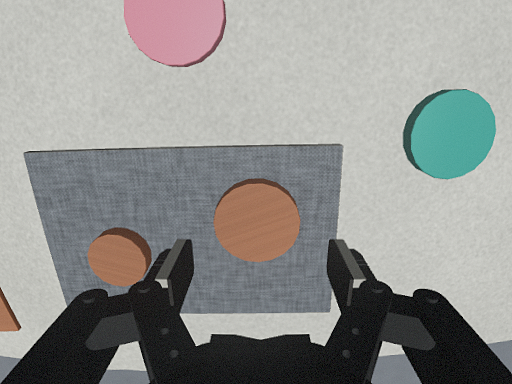

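>>> {"name": "servo_tool", "arguments": {"moves": [[72,2.5,2.5,-10,-0.007,0,-0.011],[72,2.5,2.5,-22,-0.007,0,-0.011],[72,2.5,2.5,-30,-0.007,0,-0.011],[72,2.5,2.5,-36,-0.007,0,-0.011],[72,2.5,2.5,-36,-0.007,0,-0.011],[72,2.5,2.5,-36,-0.007,0,-0.011]]}}

```text
time: 4.0
tcp_pos: [509.2, -319.6, 5.9]
eef_rot: [[0.001, 0.023, -1.0], [-0.001, -1.0, -0.023], [-1.0, 0.001, -0.001]]
force: [-0.1, 0.4, -0.5]
finger_gap: 71.9
```

```bash
python3 - <<'E'
from h import *
im=get_image('side'); cv2.imwrite('pics/s2.png',cv2.resize(im['color'][230:350,180:330,::-1],None,fx=5,fy=5,interpolation=cv2.INTER_CUBIC))
s=sense(); print(s['time'],s['tcp_pos'],s['eef_rot'],s['force'],s['finger_gap'],s['joint_pos'])
E
```

```text
4.05 [ 509.4883549  -319.7475465     6.22415078] [[ 1.48300069e-03  2.31056115e-02 -9.99731930e-01]
 [-8.72949798e-04 -9.99732618e-01 -2.31069223e-02]
 [-9.99998519e-01  9.06983368e-04 -1.46243412e-03]] [-0.36143927 -0.13538018  0.20271672] 72.02022275956665 [ 0.78240973  0.70695076 -0.35341261  1.80831691  0.36170985  0.68847562
 -1.32260654]
```

View pics/s2.png

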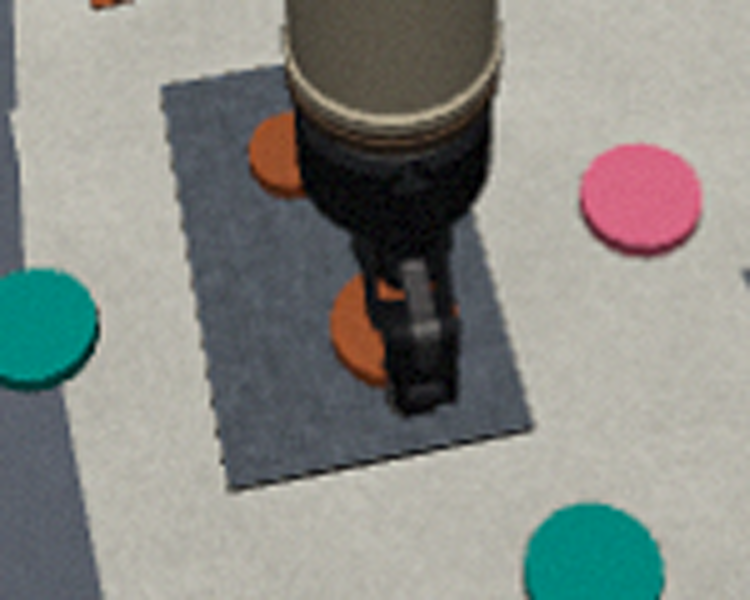

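The side view shows the fingers straddling the large disc, clear of the small one. Lowering a little and closing now.

>>> {"name": "servo_tool", "arguments": {"moves": [[68,0,0,-1.5,0,0,0],[62,0,0,-3,0,0,0],[56,0,0,-3,0,0,0],[50,0,0,-3,0,0,0],[50,0,0,-3,0,0,0],[50,0,0,-3,0,0,0]], "newtons": 30}}

```text
time: 4.65
tcp_pos: [509.5, -319.6, 3.6]
eef_rot: [[0.001, 0.023, -1.0], [-0.001, -1.0, -0.023], [-1.0, 0.001, -0.001]]
force: [-1.4, 2.9, 4.9]
finger_gap: 54.5
```

```bash
python3 - <<'E'
from h import *
s=sense(); print(s['time'],s['tcp_pos'],s['force'],s['finger_gap'],s['wrist_torque'])
im=get_image('wrist'); save(im,'w3.png')
E
```

```text
4.65 [ 509.51135868 -319.55120317    3.58689959] [-1.38482863  2.89180353  4.89083986] 54.49963346558233 [ 0.38790844  0.36251162 -0.07306919]
```

View pics/w3.png

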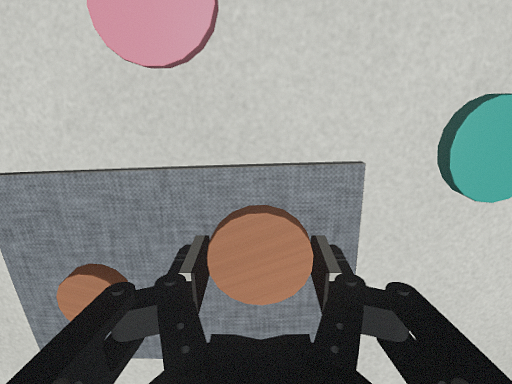

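The wrist view shows the disc held between both pads at (260,255). The gap is 54.5 mm. Lifting.

>>> {"name": "servo_tool", "arguments": {"moves": [[45,0,0,2,0,0,0],[45,0,0,8,0,0,0],[45,0,0,18,0,0,0],[45,0,0,32,0,0,0],[45,0,0,48,0,0,0],[45,0,0,60,0,0,0],[45,0,0,60,0,0,0],[45,0,0,60,0,0,0]]}}

```text
time: 5.5
tcp_pos: [509.7, -319.9, 64.3]
eef_rot: [[0.002, 0.023, -1.0], [-0.002, -1.0, -0.023], [-1.0, 0.002, -0.002]]
force: [-0.3, -0.0, -2.5]
finger_gap: 54.5
```

```bash
python3 - <<'E'
from h import *
s=sense(); print(s['time'],s['tcp_pos'],s['force'],s['finger_gap'],s['wrist_torque'])
im=get_image('wrist'); save(im,'w4.png')
im=get_image('side'); cv2.imwrite('pics/s4.png',cv2.resize(im['color'][200:350,180:330,::-1],None,fx=4,fy=4,interpolation=cv2.INTER_CUBIC))
E
```

```text
5.5 [ 509.7040522  -319.88449559   64.28681658] [-0.29994896 -0.03711473 -2.45527248] 54.503898506443825 [0.03642529 0.03584266 0.00328112]
```

View pics/w4.png

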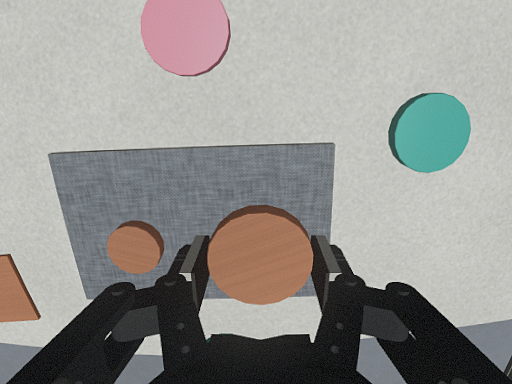

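View pics/s4.png

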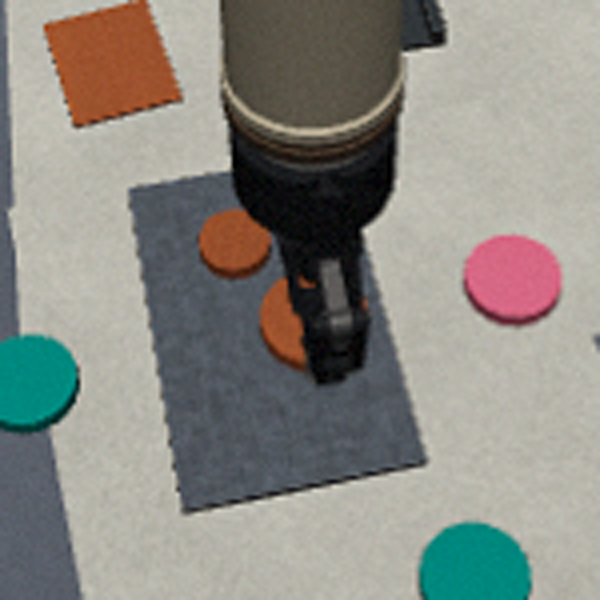

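The disc is held level and lifted clear; the small disc hasn't moved. Carrying it to the plate's right-hand end.

>>> {"name": "servo_tool", "arguments": {"moves": [[45,3,20,0,0,0,0],[45,10,60,0,0,0,0],[45,17,102,0,0,0,0],[45,24,145,0,0,0,0],[45,32,190,0,0,0,0],[45,39,235,0,0,0,0],[45,47,280,0,0,0,0],[45,53,317,0,0,0,0]]}}

```text
time: 6.4
tcp_pos: [561.6, 0.9, 62.5]
eef_rot: [[-0.0, 0.025, -1.0], [0.001, -1.0, -0.025], [-1.0, -0.001, 0.0]]
force: [0.5, -0.1, -3.1]
finger_gap: 54.6
```

>>> {"name": "servo_tool", "arguments": {"moves": [[45,0,0,0,0,0,0],[45,0,0,0,0,0,0],[45,0,0,0,0,0,0]]}}

```text
time: 6.7
tcp_pos: [560.9, -0.6, 61.8]
eef_rot: [[-0.002, 0.024, -1.0], [-0.0, -1.0, -0.024], [-1.0, 0.0, 0.002]]
force: [-0.6, -0.7, -3.4]
finger_gap: 54.5
```

```bash
python3 - <<'E'
from h import *
s=sense(); print(s['time'],s['tcp_pos'],s['eef_rot'],s['force'],s['finger_gap'],s['joint_pos'])
im=get_image('wrist'); save(im,'w5.png')
c=im['color'].astype(int); m=((c[:,:,0]-c[:,:,2])>35).astype(np.uint8)
for cc in cv2.findContours(m,cv2.RETR_EXTERNAL,cv2.CHAIN_APPROX_NONE)[0]:
    if cv2.contourArea(cc)>500:
        (u,v),ax,an=cv2.fitEllipse(cc); z=s['tcp_pos'][2]+14.4; print(cv2.contourArea(cc),u,v,ax,atz(im,u,v,z))
for t in ['pad','bed']:
  for d in masks_of(t,im)[:2]:
    k=d['mask'].astype(np.uint8); M=cv2.moments(k,True); u,v=M['m10']/M['m00'],M['m01']/M['m00']
    print(t,d['p'],M['m00'],u,v,atz(im,u,v,20))
E
```

```text
6.7 [560.90403979  -0.568466    61.78859879] [[-1.99060866e-03  2.38335900e-02 -9.99713958e-01]
 [-3.55104266e-04 -9.99715892e-01 -2.38329291e-02]
 [-9.99997956e-01  3.07560656e-04  1.99850652e-03]] [-0.61825794 -0.72803915 -3.44488021] 54.54549066344278 [ 0.28127023  0.5744584  -0.41836022  1.89528857  0.33297455  0.74231352
 -1.87292248]
847.5 500.3719482421875 303.8293151855469 (27.054508209228516, 45.5384407043457) [ 530.33667229 -143.01947601   76.18859879]
7890.5 260.4927978515625 256.3544616699219 (94.96240234375, 106.07454681396484) [562.13147301  -0.69724805  76.18859879]
pad 0.89 4118.0 86.16974259349199 206.23725109276347 [563.71474521 122.90143743  20.        ]
bed 0.75 53328.0 175.36127362736275 186.2378300330033 [580.1373121   57.34063456  20.        ]
```

View pics/w5.png

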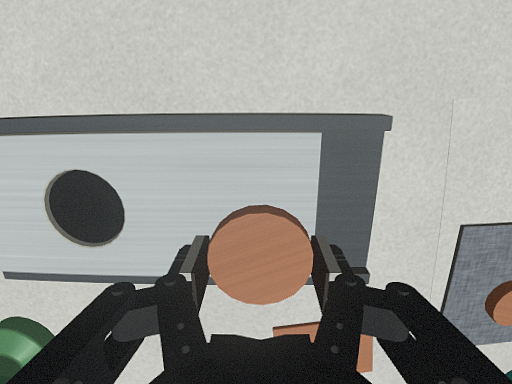

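The wrist view shows the held disc at (260,256), the pocket at (86,206), and the plate's right edge at about x=318 px. Lowering onto the lead-in point.

>>> {"name": "servo_tool", "arguments": {"moves": [[45,2.3,-2,-12,0,0,0],[45,2.3,-2,-24,0,0,0],[45,2.3,-2,-34,0,0,0],[45,2.3,-2,-40,0,0,0],[45,2.3,-2,-42,0,0,0],[45,2.3,-2,-42.5,0,0,0],[45,2.3,-2,-42.5,0,0,0]]}}

```text
time: 7.55
tcp_pos: [563.8, -3.0, 19.8]
eef_rot: [[-0.001, 0.022, -1.0], [-0.0, -1.0, -0.022], [-1.0, 0.0, 0.001]]
force: [-0.5, -0.0, -2.1]
finger_gap: 54.8
```

>>> {"name": "servo_tool", "arguments": {"moves": [[45,0,0,-0.5,0,0,0],[45,0,0,-0.8,0,0,0],[45,0,0,-0.8,0,0,0]]}}

```text
time: 7.85
tcp_pos: [564.0, -3.0, 19.3]
eef_rot: [[-0.0, 0.022, -1.0], [-0.0, -1.0, -0.022], [-1.0, 0.0, 0.0]]
force: [-0.4, 0.0, -3.3]
finger_gap: 54.6
```

>>> {"name": "servo_tool", "arguments": {"moves": [[45,0,0,-0.6,0,0,0],[45,0,0,-1,0,0,0],[45,0,0,-1.2,0,0,0],[45,0,0,-1.2,0,0,0]]}}

```text
time: 8.25
tcp_pos: [564.0, -3.0, 18.1]
eef_rot: [[-0.0, 0.022, -1.0], [-0.0, -1.0, -0.022], [-1.0, 0.0, 0.0]]
force: [-0.3, 0.4, -2.5]
finger_gap: 54.3
```

>>> {"name": "servo_tool", "arguments": {"moves": [[45,0,0,-0.4,0,0,0],[45,0,0,-0.7,0,0,0],[45,0,0,-0.7,0,0,0]]}}

```text
time: 8.55
tcp_pos: [564.0, -3.0, 17.6]
eef_rot: [[-0.0, 0.022, -1.0], [-0.0, -1.0, -0.022], [-1.0, 0.0, 0.0]]
force: [-1.3, -0.1, -0.4]
finger_gap: 54.6
```

Contact confirmed: the held weight has come off the wrist. Releasing.

>>> {"name": "servo_tool", "arguments": {"moves": [[57,0,0,0,0,0,0],[60,0,0,0,0,0,0],[62,0,0,0.5,0,0,0],[62,0,0,1.5,0,0,0],[62,0,0,1.5,0,0,0],[62,0,0,1.5,0,0,0]]}}

```text
time: 9.15
tcp_pos: [564.1, -3.0, 19.2]
eef_rot: [[0.0, 0.022, -1.0], [-0.0, -1.0, -0.022], [-1.0, 0.0, -0.0]]
force: [-0.4, 0.6, 0.5]
finger_gap: 62.0
```

```bash
cat > m.py <<'E'
from h import *
import sys
def measure(name):
    s=sense(); print(s['time'],s['tcp_pos'],s['force'],s['finger_gap'])
    im=get_image('wrist'); save(im,name)
    c=im['color'].astype(int); m=((c[:,:,0]-c[:,:,2])>35).astype(np.uint8)
    for cc in cv2.findContours(m,cv2.RETR_EXTERNAL,cv2.CHAIN_APPROX_NONE)[0]:
        if cv2.contourArea(cc)>3000:
            (u,v),ax,an=cv2.fitEllipse(cc); print('disc',cv2.contourArea(cc),u,v,ax,'z32',atz(im,u,v,32),'z28',atz(im,u,v,28))
    for d in masks_of('pad',im)[:1]:
        k=d['mask'].astype(np.uint8); M=cv2.moments(k,True); u,v=M['m10']/M['m00'],M['m01']/M['m00']
        print('pad',d['p'],M['m00'],u,v,atz(im,u,v,20))
    return im
if __name__=='__main__': measure(sys.argv[1])
E
python3 m.py w6.png
```

```text
9.15 [564.13618056  -3.01989045  19.20110037] [-0.40029386  0.63508278  0.50181122] 62.04574462313402
disc 7692.5 260.5870056152344 255.0273895263672 (93.92912292480469, 104.65697479248047) z32 [565.13092385  -3.19572668  32.        ] z28 [562.66977769  -3.26073874  28.        ]
pad 0.62 5671.0 44.211779227649444 238.54999118321282 [564.14970375 122.19863158  20.        ]
```

View pics/w6.png

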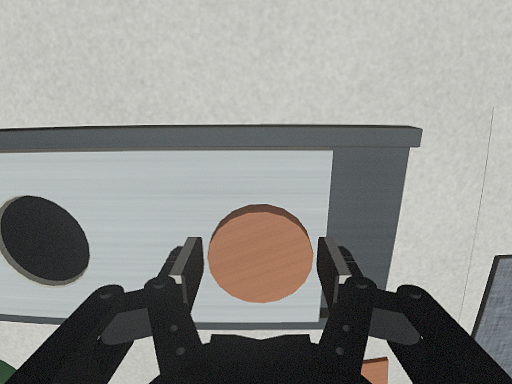

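```bash
cat > ov.py <<'E'
from h import *
def overlay(im,disc,bed,yaw,py,zd,name,S=2,crop=None):
    g=cv2.resize(im['color'][:,:,::-1],None,fx=S,fy=S,interpolation=cv2.INTER_CUBIC)
    def pl(pts,col):
        q=np.array([proj(im,p)*S+(S-1)/2 for p in pts]); cv2.polylines(g,[np.round(q*16).astype(np.int32)],False,col,1,cv2.LINE_AA,4)
    a=np.linspace(0,2*np.pi,120)
    for z in (zd,zd+12): pl([(disc[0]+28*np.cos(t),disc[1]+28*np.sin(t),z) for t in a],(0,255,0))
    ex=np.array([np.cos(yaw),np.sin(yaw)]); ey=np.array([-np.sin(yaw),np.cos(yaw)]); b=np.array(bed)
    P=lambda x,y,z:(*(b+ex*x+ey*y),z)
    pl([P(30*np.cos(t),py+30*np.sin(t),20) for t in a],(0,0,255))
    for x in(-54,54): pl([P(x,py-165+k,20) for k in range(0,251,10)],(255,0,0))
    pl([P(x,py-165,20) for x in range(-54,55,9)],(255,0,0))
    for x in(-65,65): pl([P(x,y,16) for y in range(-150,151,10)],(0,255,255))
    if crop: x0,y0,x1,y1=[int(c*S) for c in crop]; g=g[y0:y1,x0:x1]
    cv2.imwrite('pics/'+name,g)
E
python3 - <<'E'
from ov import *
im=get_image('wrist'); overlay(im,(564.1,-3.1),(563,62),0.0225,62,20,'ov1.png',1.55)
im=get_image('top'); overlay(im,(564.1,-3.1),(561,62),0.0225,62,20,'ov2.png',5,(165,155,300,235))
E
```

```text
(no output)
```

View pics/ov1.png

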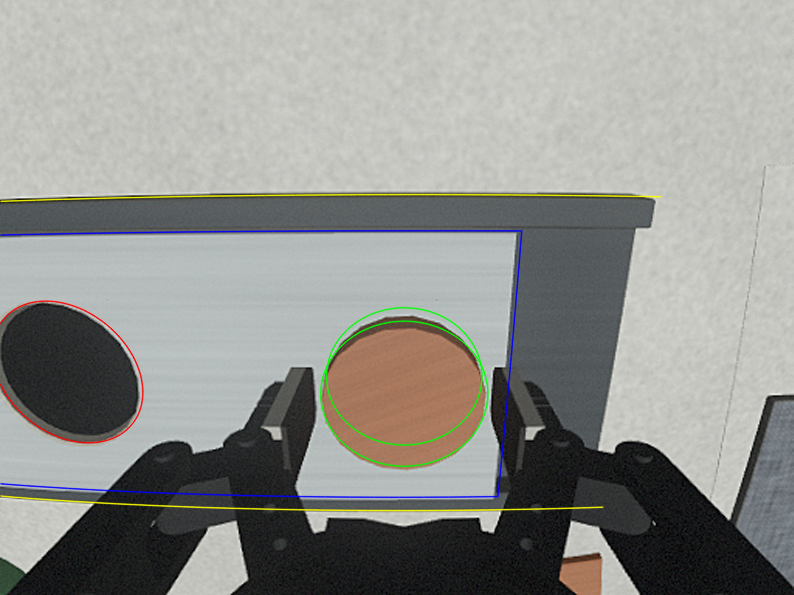

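View pics/ov2.png

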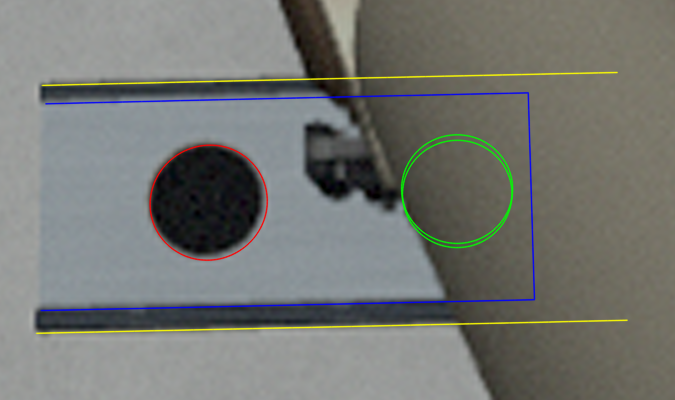

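The overlay fits well in the wrist view, with the bed near (563,62) and the pocket at bed y≈62–63. The disc lies flat about 1.7 mm to the −x side of the centreline. I'll push it with the trailing finger, slowly, on a slightly slanted path to bring it back onto the centreline.

>>> {"name": "servo_tool", "arguments": {"moves": [[62,0,2,0,0,0,0],[62,0,4,0,0,0,0],[62,0,7,0,0,0,0],[62,0,11,0,0,0,0],[62,-0.1,15,0,0,0,0],[62,-0.1,19,0,0,0,0],[62,-0.1,23,0,0,0,0],[62,-0.2,27,0,0,0,0]]}}

```text
time: 10.15
tcp_pos: [563.8, 24.5, 19.1]
eef_rot: [[-0.0, 0.023, -1.0], [-0.0, -1.0, -0.023], [-1.0, 0.0, 0.0]]
force: [-0.1, -2.7, 1.1]
finger_gap: 62.2
```

>>> {"name": "servo_tool", "arguments": {"moves": [[62,0,4,0,0,0,0],[62,-0.1,8,0,0,0,0],[62,-0.1,12,0,0,0,0],[62,-0.1,16,0,0,0,0],[62,-0.2,20,0,0,0,0],[62,-0.2,24,0,0,0,0],[62,-0.3,28,0,0,0,0],[62,-0.3,32,0,0,0,0]]}}

```text
time: 10.95
tcp_pos: [563.4, 56.7, 19.1]
eef_rot: [[-0.0, 0.023, -1.0], [-0.0, -1.0, -0.023], [-1.0, 0.0, 0.0]]
force: [0.1, -1.2, 0.4]
finger_gap: 62.0
```

```bash
python3 - <<'E'
from ov import *
from m import measure
im=measure('w7.png'); s=sense()['tcp_pos']; print(s)
overlay(im,(s[0]-1.3,s[1]-3),(563,62),0.0225,62.5,20,'ov3.png',1.55)
E
```

```text
10.95 [563.43485001  56.74247401  19.06349899] [ 0.0606552  -1.18297207  0.35844064] 61.95589303044479
disc 7715.5 266.3824157714844 255.15130615234375 (94.67254638671875, 104.61912536621094) z32 [564.5154469   53.58008987  32.        ] z28 [562.05209378  53.42229778  28.        ]
pad 0.93 5813.0 136.53156717701702 237.38499913985893 [566.43134284 126.07011465  20.        ]
[563.41303473  57.72149101  19.11018964]
```

View pics/ov3.png

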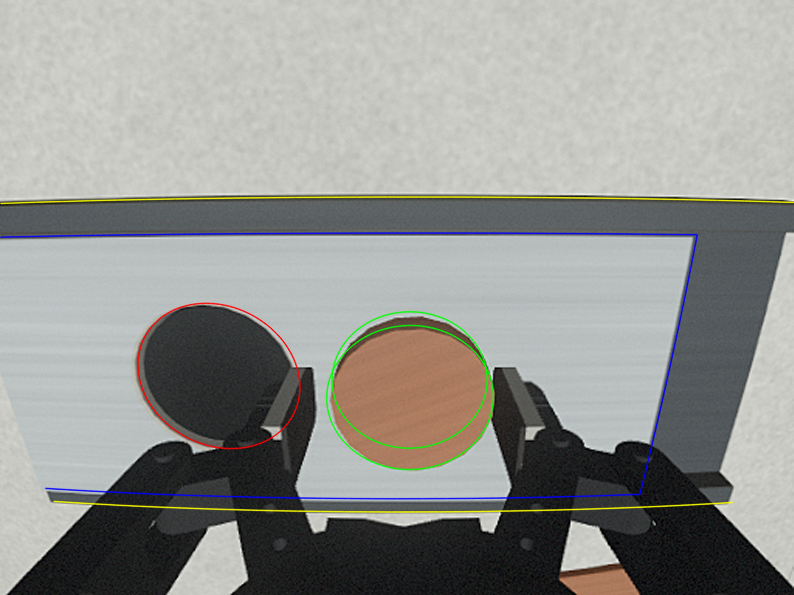

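The disc is being pushed cleanly and lines up with the pocket to within about a millimetre in x, with the disc at about (410,395) and the pocket at (218,375) in the overlay. Continuing, then slowing near the pocket.

>>> {"name": "servo_tool", "arguments": {"moves": [[62,0,4,0,0,0,0],[62,0,8,0,0,0,0],[62,-0.1,12,0,0,0,0],[62,-0.1,16,0,0,0,0],[62,-0.1,20,0,0,0,0],[62,-0.2,24,0,0,0,0],[62,-0.2,28,0,0,0,0],[62,-0.2,32,0,0,0,0]]}}

```text
time: 11.85
tcp_pos: [563.2, 90.0, 19.1]
eef_rot: [[-0.0, 0.024, -1.0], [0.001, -1.0, -0.024], [-1.0, -0.001, 0.0]]
force: [-0.0, -2.0, -0.1]
finger_gap: 62.1
```

>>> {"name": "servo_tool", "arguments": {"moves": [[62,0,3,0,0,0,0],[62,0,6,0,0,0,0],[62,0,9,0,0,0,0],[62,-0.1,12,0,0,0,0],[62,-0.1,15,0,0,0,0],[62,-0.1,18,0,0,0,0],[62,-0.1,21,0,0,0,0],[62,-0.1,22,0,0,0,0]]}}

```text
time: 12.65
tcp_pos: [563.2, 112.5, 19.2]
eef_rot: [[-0.0, 0.024, -1.0], [0.001, -1.0, -0.024], [-1.0, -0.001, 0.0]]
force: [-0.7, -2.5, 0.6]
finger_gap: 62.2
```

```bash
python3 - <<'E'
from ov import *
from m import measure
im=measure('w8.png'); s=sense()['tcp_pos']; print(s)
overlay(im,(s[0]-1.3,s[1]-3),(563,62),0.0225,62.5,20,'ov4.png',1.55)
E
```

```text
12.65 [563.16495796 112.48298776  19.19724025] [-0.68592788 -2.46016347  0.58246893] 62.19613745642094
disc 7676.5 266.34228515625 255.8130340576172 (94.03921508789062, 104.95989227294922) z32 [563.76081839 109.29963325  32.        ] z28 [561.28737657 109.14225596  28.        ]
pad 0.62 1842.0 215.09229098805645 227.3686210640608 [573.4988491  137.37622303  20.        ]
[563.15320261 112.5183327   19.16519882]
```

View pics/ov4.png

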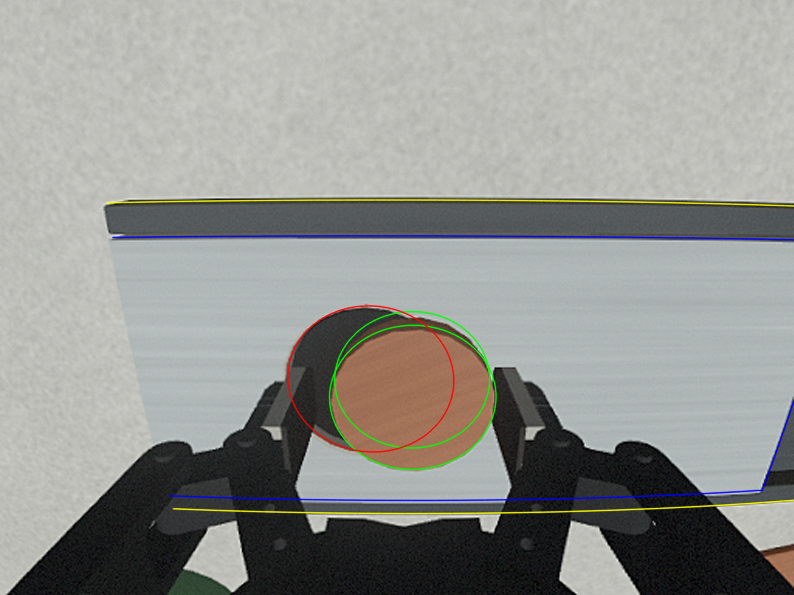

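The disc overhangs the pocket by about half, still flat, and is lined up in x. I'll go on in small steps and watch the force.

>>> {"name": "servo_tool", "arguments": {"moves": [[62,0,2,0,0,0,0],[62,0,4,0,0,0,0],[62,0,6,0,0,0,0],[62,0,8,0,0,0,0],[62,0,9.5,0,0,0,0],[62,0,11,0,0,0,0]]}}

```text
time: 13.35
tcp_pos: [563.3, 123.4, 19.3]
eef_rot: [[0.0, 0.024, -1.0], [0.001, -1.0, -0.024], [-1.0, -0.001, -0.0]]
force: [-0.4, -3.9, 2.4]
finger_gap: 62.1
```

>>> {"name": "servo_tool", "arguments": {"moves": [[62,0,1,0,0,0,0],[62,0,2,0,0,0,0],[62,0,2,0,0,0,0]]}}

```text
time: 13.65
tcp_pos: [562.9, 126.5, 19.1]
eef_rot: [[-0.0, 0.025, -1.0], [0.002, -1.0, -0.025], [-1.0, -0.002, 0.0]]
force: [0.2, -0.4, -0.5]
finger_gap: 62.0
```

```bash
python3 - <<'E'
from ov import *
from m import measure
im=measure('w9.png'); s=sense()['tcp_pos']; print(s)
overlay(im,(s[0]-1.3,s[1]-3),(563,62),0.0225,62.5,16,'ov5.png',1.55)
E
```

```text
13.65 [562.89312266 126.46188055  19.0583218 ] [ 0.19647745 -0.43803953 -0.46448015] 61.9668042917596
disc 7534.0 266.46807861328125 253.68856811523438 (93.53540802001953, 103.31141662597656) z32 [564.8728428  123.23635406  32.        ] z28 [562.43766126 123.08071287  28.        ]
pad 0.61 455.0 237.01978021978022 214.74725274725276 [581.12938976 139.32773585  20.        ]
[563.11297658 126.31869943  19.21531232]
```

View pics/ov5.png

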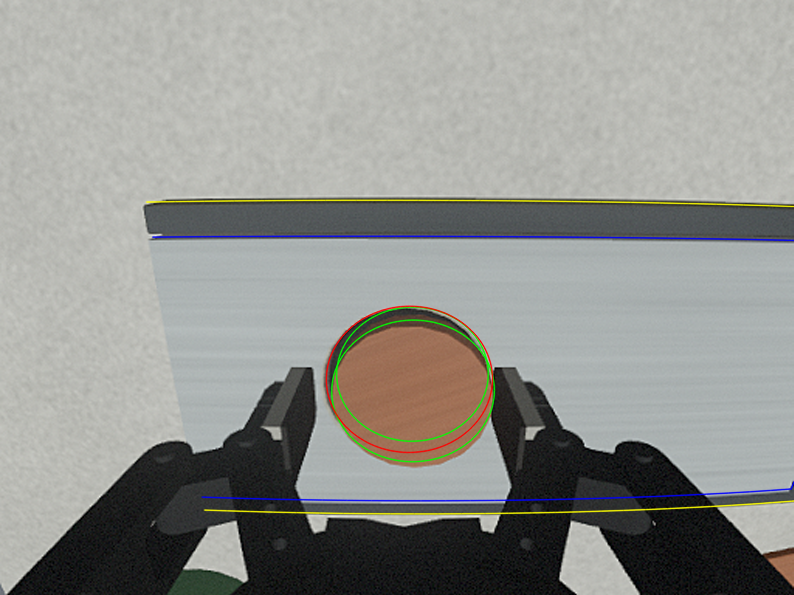

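>>> {"name": "servo_tool", "arguments": {"moves": [[62,0,0.7,0,0,0,0],[62,0,1.4,0,0,0,0],[62,0,1.4,0,0,0,0]]}}

```text
time: 14.05
tcp_pos: [563.1, 127.4, 19.2]
eef_rot: [[-0.0, 0.024, -1.0], [0.001, -1.0, -0.024], [-1.0, -0.001, 0.0]]
force: [-0.6, -1.8, -0.1]
finger_gap: 62.3
```

```bash
python3 - <<'E'
from ov import *
from m import measure
im=measure('w10.png'); s=sense()['tcp_pos']; print(s)
cv2.imwrite('pics/w10b.png',cv2.resize(im['color'][180:320,180:350,::-1],None,fx=4,fy=4,interpolation=cv2.INTER_CUBIC))
E
```

```text
14.05 [563.05936354 127.41663867  19.21843987] [-0.57921408 -1.77403661 -0.10523257] 62.28430635900833
disc 7186.0 266.2304382324219 252.4925537109375 (89.7982406616211, 102.22879791259766) z32 [565.63415054 124.30326515  32.        ] z28 [563.22114595 124.15109995  28.        ]
pad 0.71 375.0 236.59733333333332 213.66933333333333 [581.84256185 140.47773692  20.        ]
[563.05081011 127.40955856  19.18582644]
```

View pics/w10b.png

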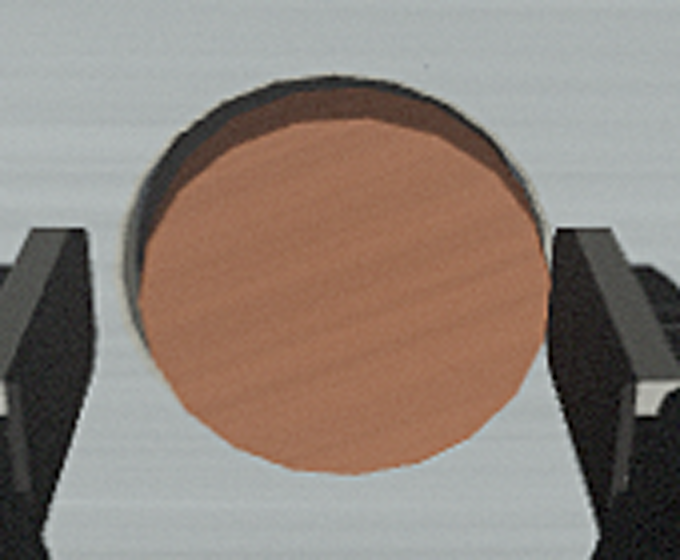

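>>> {"name": "servo_tool", "arguments": {"moves": [[62,0.3,0.7,0,0,0,0],[62,0.6,1.4,0,0,0,0],[62,0.6,1.4,0,0,0,0]]}}

```text
time: 14.45
tcp_pos: [563.8, 128.8, 19.2]
eef_rot: [[0.0, 0.024, -1.0], [0.001, -1.0, -0.024], [-1.0, -0.001, -0.0]]
force: [0.6, -1.9, 0.3]
finger_gap: 62.1
```

```bash
python3 - <<'E'
from ov import *
from m import measure
im=measure('w11.png'); s=sense()['tcp_pos']; print(s)
cv2.imwrite('pics/w11b.png',cv2.resize(im['color'][180:320,180:350,::-1],None,fx=4,fy=4,interpolation=cv2.INTER_CUBIC))
E
```

```text
14.45 [563.75065355 128.7542885   19.20837315] [ 0.59028845 -1.90754584  0.3343857 ] 62.12880787790359
disc 7106.5 266.3508605957031 252.9474334716797 (90.30191040039062, 101.65148162841797) z32 [566.07286041 125.61385708  32.        ] z28 [563.65268993 125.46010296  28.        ]
pad 0.56 156.0 262.88461538461536 208.99358974358975 [585.6133244  127.83477655  20.        ]
[563.76262047 128.78900296  19.23716585]
```

View pics/w11b.png

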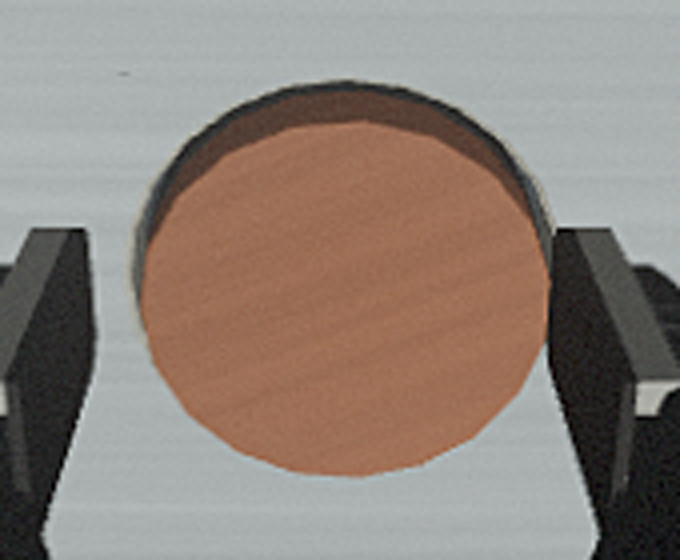

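```bash
python3 - <<'E'
from ov import *
im=get_image('wrist'); s=sense()['tcp_pos']
for z in (16,20): overlay(im,(s[0]-1.5,s[1]-3.2),(562.3,62),0.0225,62.5,z,'ov6_%d.png'%z,4,(180,180,350,320))
im=get_image('side'); cv2.imwrite('pics/s6.png',cv2.resize(im['color'][110:240,200:330,::-1],None,fx=4,fy=4,interpolation=cv2.INTER_CUBIC))
E
```

```text
(no output)
```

View pics/ov6_16.png

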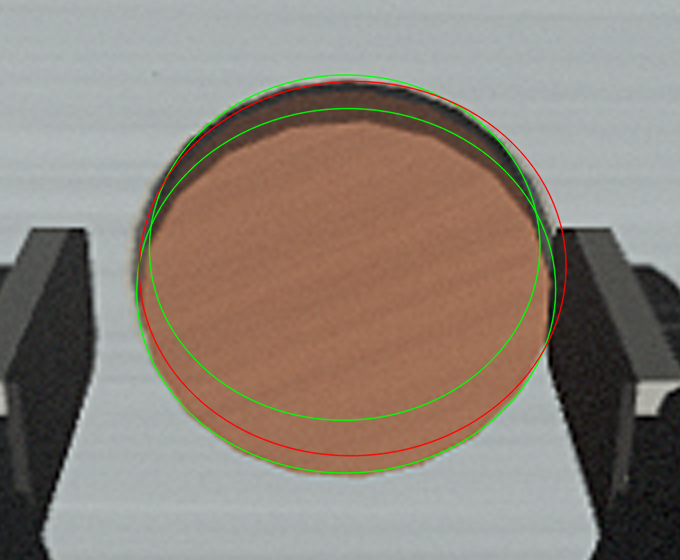

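View pics/s6.png

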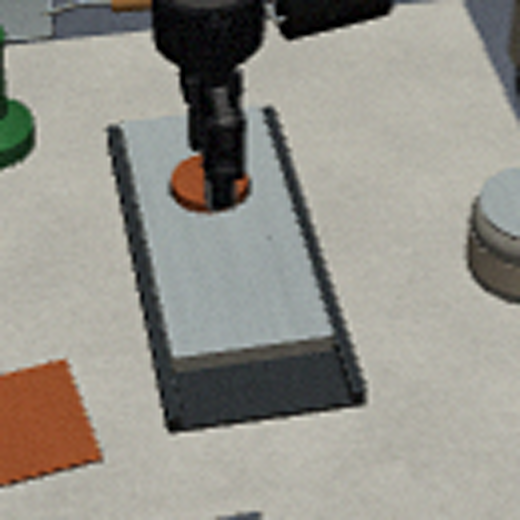

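The disc appears to have dropped about 4 mm: its apparent width fell from 105 to 101.6 px, with a dark rim visible all round. I'll push on in small steps to feel for the pocket wall.

>>> {"name": "servo_tool", "arguments": {"moves": [[62,0,0.5,0,0,0,0],[62,0,1,0,0,0,0],[62,0,1,0,0,0,0]]}}

```text
time: 14.95
tcp_pos: [563.8, 130.0, 19.2]
eef_rot: [[0.0, 0.024, -1.0], [0.002, -1.0, -0.024], [-1.0, -0.002, -0.0]]
force: [0.6, -2.1, 0.6]
finger_gap: 62.1
```

>>> {"name": "servo_tool", "arguments": {"moves": [[62,0,0.5,0,0,0,0],[62,0,1,0,0,0,0],[62,0,1,0,0,0,0]]}}

```text
time: 15.25
tcp_pos: [563.8, 131.0, 19.2]
eef_rot: [[0.0, 0.024, -1.0], [0.001, -1.0, -0.024], [-1.0, -0.001, -0.0]]
force: [0.5, -2.3, 0.7]
finger_gap: 61.7
```

```bash
python3 - <<'E'
from ov import *
from m import measure
im=measure('w12.png')
cv2.imwrite('pics/w12b.png',cv2.resize(im['color'][180:320,180:350,::-1],None,fx=4,fy=4,interpolation=cv2.INTER_CUBIC))
E
```

```text
15.25 [563.84541415 130.95760259  19.23728751] [ 0.47996471 -2.25161067  0.65648445] 61.73814172924406
disc 7123.5 266.4798278808594 253.05194091796875 (90.31770324707031, 101.67858123779297) z32 [566.0742936  127.75877858  32.        ] z28 [563.65348611 127.6029645   28.        ]
pad 0.85 250.0 300.54 216.576 [581.74107676 109.64800348  20.        ]
```

View pics/w12b.png

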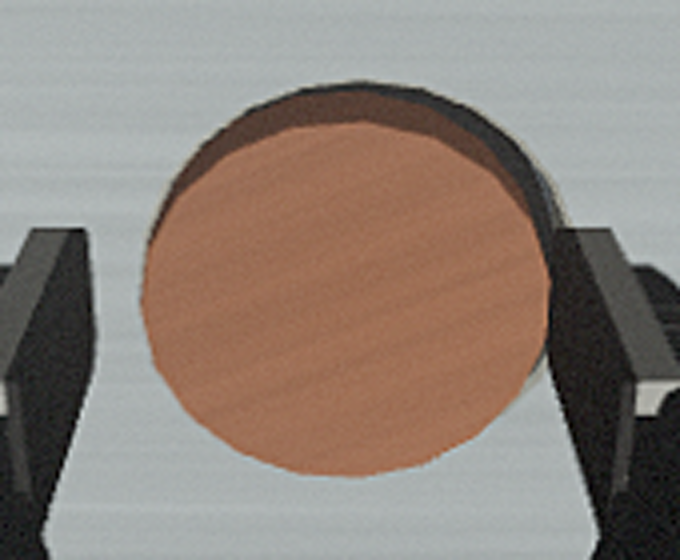

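The disc is now nearly against the far (left) wall, and the gap has opened on the right. It is in the pocket. One more small step to feel the stop.

>>> {"name": "servo_tool", "arguments": {"moves": [[62,0,0.4,0,0,0,0],[62,0,0.8,0,0,0,0]]}}

```text
time: 15.55
tcp_pos: [563.8, 131.1, 19.2]
eef_rot: [[0.0, 0.024, -1.0], [0.001, -1.0, -0.024], [-1.0, -0.001, -0.0]]
force: [-0.4, -4.7, -0.1]
finger_gap: 62.0
```

>>> {"name": "servo_tool", "arguments": {"moves": [[62,0,0.4,0,0,0,0],[62,0,0.6,0,0,0,0]]}}

```text
time: 15.75
tcp_pos: [563.9, 131.1, 19.2]
eef_rot: [[-0.0, 0.024, -1.0], [-0.0, -1.0, -0.024], [-1.0, 0.0, 0.0]]
force: [0.7, -5.2, 1.6]
finger_gap: 62.5
```

The force rose to about 5 N and the finger stopped at y=131.1 while commanded further, so the disc is against the pocket wall. Backing off, lifting and closing the fingers.

>>> {"name": "servo_tool", "arguments": {"moves": [[62,0,-1.5,0,0,0,0],[62,0,-3,0,0,0,0],[64,0,-3,2,0,0,0],[64,0,-3,12,0,0,0],[64,0,-3,25,0,0,0],[40,0,-3,35,0,0,0],[10,0,-3,35,0,0,0],[0,0,-3,35,0,0,0]], "newtons": 30}}

```text
time: 16.55
tcp_pos: [564.4, 128.1, 54.9]
eef_rot: [[0.001, 0.023, -1.0], [0.0, -1.0, -0.023], [-1.0, -0.0, -0.001]]
force: [-0.3, -0.1, -0.1]
finger_gap: 20.6
```

>>> {"name": "servo_tool", "arguments": {"moves": [[0,0,0,0,0,0,0],[0,0,0,0,0,0,0],[0,0,0,0,0,0,0]]}}

```text
time: 16.85
tcp_pos: [564.0, 128.1, 54.5]
eef_rot: [[0.001, 0.024, -1.0], [0.0, -1.0, -0.024], [-1.0, -0.0, -0.001]]
force: [-0.2, 0.3, -0.5]
finger_gap: -0.3
```

```bash
python3 - <<'E'
from ov import *
from m import measure
im=measure('w13.png')
E
```

```text
16.85 [564.04455825 128.07039372  54.52794154] [-0.20997674  0.33512113 -0.46889233] -0.2973246844692488
disc 3618.5 260.9011535644531 220.31002807617188 (64.96900939941406, 86.4326171875) z32 [568.45065481 127.69406337  32.        ] z28 [566.59974934 127.63712552  28.        ]
pad 0.51 160.0 294.3875 200.85625 [577.44716071 105.78021796  20.        ]
```

View pics/w13.png

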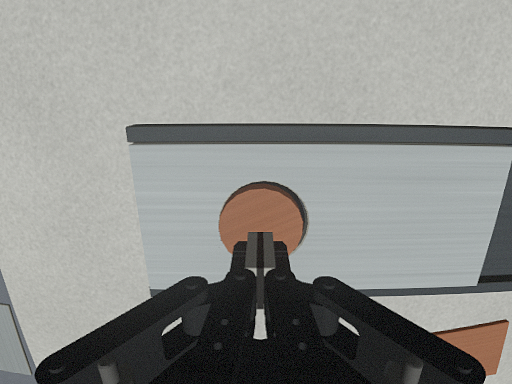

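The disc sits in the pocket, with its outline centred at about (262,224) and a dark gap on the right. Coming down over its centre with the closed fingers.

>>> {"name": "servo_tool", "arguments": {"moves": [[0,-1,-0.4,-6,0,0,0],[0,-1,-0.4,-12,0,0,0],[0,-1,-0.4,-18,0,0,0],[0,-1,-0.4,-22,0,0,0],[0,-1,-0.4,-24,0,0,0],[0,-1,-0.4,-24,0,0,0]]}}

```text
time: 17.55
tcp_pos: [562.8, 127.7, 30.1]
eef_rot: [[0.0, 0.024, -1.0], [-0.0, -1.0, -0.024], [-1.0, 0.0, -0.0]]
force: [-0.2, 0.5, 0.1]
finger_gap: 0.2
```

>>> {"name": "servo_tool", "arguments": {"moves": [[0,0,0,-0.7,0,0,0],[0,0,0,-1.4,0,0,0],[0,0,0,-1.4,0,0,0]]}}

```text
time: 17.85
tcp_pos: [562.9, 127.7, 28.8]
eef_rot: [[0.0, 0.024, -1.0], [0.0, -1.0, -0.024], [-1.0, -0.0, -0.0]]
force: [0.1, -0.2, 0.0]
finger_gap: 0.2
```

>>> {"name": "servo_tool", "arguments": {"moves": [[0,0,0,-0.7,0,0,0],[0,0,0,-1.4,0,0,0],[0,0,0,-1.4,0,0,0]]}}

```text
time: 18.15
tcp_pos: [563.1, 127.7, 27.7]
eef_rot: [[0.001, 0.024, -1.0], [-0.0, -1.0, -0.024], [-1.0, 0.0, -0.001]]
force: [-0.4, -0.5, 3.4]
finger_gap: -0.2
```

Contact is at z≈27.8, about the expected 28. Pressing on gently.

>>> {"name": "servo_tool", "arguments": {"moves": [[0,0,0,-0.7,0,0,0],[0,0,0,-1.4,0,0,0],[0,0,0,-1.4,0,0,0]]}}

```text
time: 18.45
tcp_pos: [563.1, 127.7, 26.8]
eef_rot: [[0.001, 0.024, -1.0], [-0.0, -1.0, -0.024], [-1.0, 0.0, -0.001]]
force: [-1.9, -0.6, 5.8]
finger_gap: -0.0
```

>>> {"name": "servo_tool", "arguments": {"moves": [[0,0,0,-0.7,0,0,0],[0,0,0,-1.4,0,0,0],[0,0,0,-1.4,0,0,0]]}}

```text
time: 18.75
tcp_pos: [563.1, 127.7, 26.0]
eef_rot: [[0.001, 0.024, -1.0], [-0.001, -1.0, -0.024], [-1.0, 0.001, -0.001]]
force: [-2.1, -0.5, 6.6]
finger_gap: -0.2
```

>>> {"name": "servo_tool", "arguments": {"moves": [[0,0,0,-0.8,0,0,0],[0,0,0,-1.6,0,0,0],[0,0,0,-1.6,0,0,0]]}}

```text
time: 19.05
tcp_pos: [563.1, 127.7, 25.0]
eef_rot: [[0.001, 0.024, -1.0], [-0.001, -1.0, -0.024], [-1.0, 0.001, -0.001]]
force: [-1.5, -0.5, 6.8]
finger_gap: -0.1
```

>>> {"name": "servo_tool", "arguments": {"moves": [[0,0,0,-0.8,0,0,0],[0,0,0,-1.6,0,0,0],[0,0,0,-1.6,0,0,0]]}}

```text
time: 19.35
tcp_pos: [563.1, 127.7, 24.1]
eef_rot: [[0.001, 0.024, -1.0], [-0.001, -1.0, -0.024], [-1.0, 0.001, -0.001]]
force: [-2.3, -0.8, 8.2]
finger_gap: -0.3
```

>>> {"name": "servo_tool", "arguments": {"moves": [[0,0,0,-0.8,0,0,0],[0,0,0,-1.6,0,0,0],[0,0,0,-1.6,0,0,0]]}}

```text
time: 19.65
tcp_pos: [563.2, 127.8, 24.0]
eef_rot: [[0.001, 0.024, -1.0], [-0.002, -1.0, -0.024], [-1.0, 0.002, -0.001]]
force: [-5.1, -0.7, 14.6]
finger_gap: 0.2
```

>>> {"name": "servo_tool", "arguments": {"moves": [[0,0,0,-0.8,0,0,0],[0,0,0,-1.8,0,0,0],[0,0,0,-1.8,0,0,0]]}}

```text
time: 19.95
tcp_pos: [563.2, 127.8, 24.0]
eef_rot: [[0.002, 0.024, -1.0], [-0.003, -1.0, -0.024], [-1.0, 0.003, -0.001]]
force: [-5.8, -0.6, 15.8]
finger_gap: -0.1
```

Hard stop at z=24.0, with force up to 16 N and no further travel. That is about 3.8–4 mm of pad travel. Lifting off straight up.

>>> {"name": "servo_tool", "arguments": {"moves": [[0,0,0,1,0,0,0],[0,0,0,3,0,0,0],[0,0,0,8,0,0,0],[0,0,0,18,0,0,0],[0,0,0,35,0,0,0],[0,0,0,60,0,0,0],[0,0,0,90,0,0,0],[0,0,0,120,0,0,0]]}}

```text
time: 20.75
tcp_pos: [563.2, 127.9, 146.2]
eef_rot: [[0.002, 0.024, -1.0], [-0.003, -1.0, -0.024], [-1.0, 0.003, -0.002]]
force: [-0.2, -0.3, 0.3]
finger_gap: 0.1
```

>>> {"name": "servo_tool", "arguments": {"moves": [[0,-10,-20,5,0,0,0],[0,-30,-60,10,0,0,0],[0,-60,-100,10,0,0,0],[0,-90,-140,10,0,0,0],[0,-110,-170,10,0,0,0],[0,-110,-170,10,0,0,0]]}}

```text
time: 21.35
tcp_pos: [450.1, -47.1, 157.0]
eef_rot: [[0.0, 0.017, -1.0], [-0.006, -1.0, -0.017], [-1.0, 0.006, -0.0]]
force: [-0.2, 0.8, 0.0]
finger_gap: 0.0
```

```bash
python3 - <<'E'
from ov import *
s=sense(); print(s['time'],s['tcp_pos'],s['force'])
im=get_image('wrist'); save(im,'w14.png')
im=get_image('top'); save(im,'t14.png'); overlay(im,(561.5,127.6),(561,62),0.0225,63,12,'ov7.png',5,(165,155,300,235)); cv2.imwrite('pics/t14b.png',cv2.resize(im['color'][155:235,165:300,::-1],None,fx=5,fy=5,interpolation=cv2.INTER_CUBIC))
im=get_image('side'); cv2.imwrite('pics/s14.png',cv2.resize(im['color'][110:330,170:330,::-1],None,fx=2.7,fy=2.7,interpolation=cv2.INTER_CUBIC))
E
```

```text
21.35 [450.12256709 -47.06718494 156.97928109] [-0.18936222  0.83993185  0.0094575 ]
```

View pics/t14b.png

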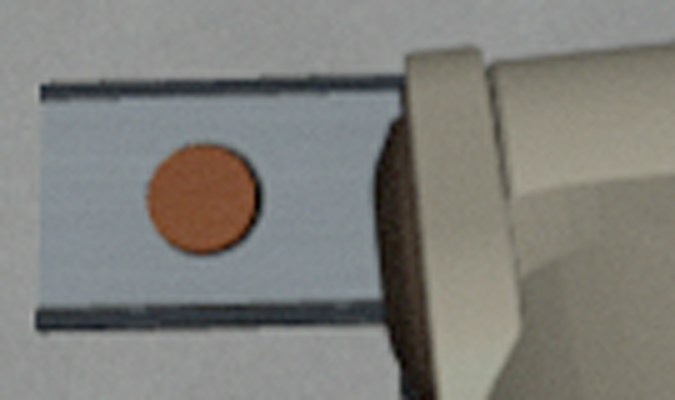

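View pics/s14.png

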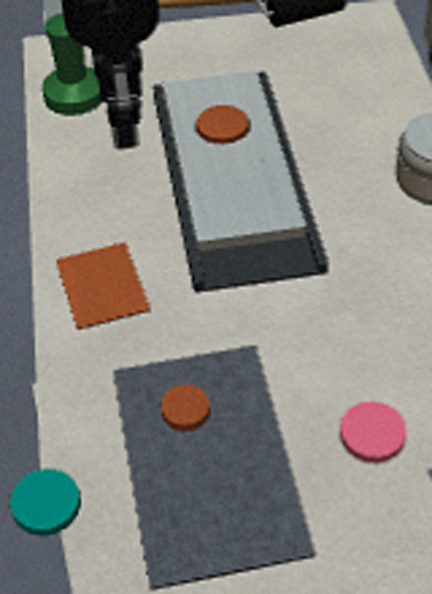

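View pics/w14.png

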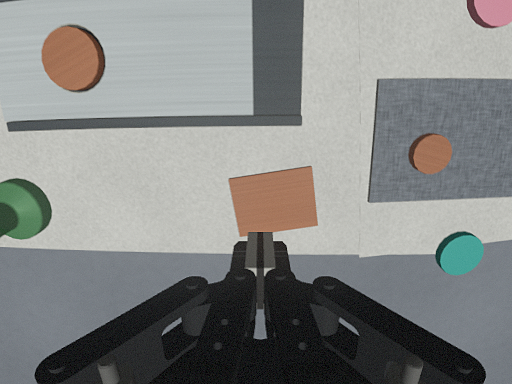

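All three views show the disc flat in the pocket at (205,198) in the top crop, with everything else where it was. The arm is clear. Handing in.

```bash
python3 -c "
from cell import *
print(close_job())"
```

```text
the job is handed in; nothing more can be done
None
```

The larger copper disc is in the pocket with the pad pressed home, and the job is handed in at about 21.5 s of the 72 s allowed.

- **Laying down:** I gripped the disc on the mat and laid it flat at the lead-in point. It was released only once the wrist force showed its weight resting on the plate.
- **Sliding:** I pushed it along the plate with the trailing finger, without lifting it. The force stayed around 1 to 4 N, and the disc dropped into the pocket as it went over it.
- **Wall:** I pushed on until it met the far wall, where the force rose to about 5 N and the finger stopped moving.
- **Pressing:** I pressed on its centre with the closed fingers. Contact came at z ≈ 27.8 mm (28 expected) and a hard stop at z = 24.0 mm (24 expected). The force was 6 to 8 N on the way down and at most about 16 N at the stop.

**Last checks:** the three final pictures show the disc seated and level. Everything else in view, including the small disc, looked where it was before, and the arm is clear.

**What disagreed:**
- The gripper read 54.5 mm on the 56 mm disc.
- The cameras put the pocket at y ≈ 124, but the wall was met 1 to 2 mm farther on.
- The disc was laid about 1 to 2 mm off the centreline, which I corrected while sliding.

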